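# Pop a touch-latch cupboard and swing it open

## Task

Open the little cupboard with the green door: with closed fingers press its handleless door in near the free (right-hand) edge until the catch lets go, and draw the fingers right away so that it springs ajar by itself. Then push the door wide open from behind its edge with the outside of the fingers, to about square with the cupboard, and leave it standing so, with its cup still upright inside. Press gently and pinch or lift nothing; leave the white-fronted cupboard shut and do not shift any of the other things.

Things in the scene. Friction and masses are not known exactly. Their poses are not given: they have to be found in the camera images.
- green_cupboard: small worktop cupboard, green door, pale wood carcass 120 deep (x) x 170 wide (y) x 150 high, fixed; origin at the centre of its underside, x from front to back (door on the -x side), y to its left, z up. Flat handleless door, 168 wide, 12 thick, top edge at 146 mm, covers the front with an 8 mm gap before the carcass; front face 80 mm before the origin. Hinged at its left (+y) edge
- green_door (a joint): green door, rad: 0 shut, negative pressed in (stop -0.045: 6 to 7 mm at the free edge), positive open (stop 1.8; 1.57 is square). About 4 mm of travel with 4 to 10 N near the free edge releases the catch; as the fingers draw away an ejector at once swings it to 0.35 to 0.5 rad (free edge 55 to 80 mm out). Then it moves damped (1 to 2 N at the edge), stays where left, and does not catch again
- green_push (a point): point to press on the green door's front face, 18 mm from the free edge: 145 mm from the hinge axis towards the free edge, 115 mm above the worktop (31 mm below the door's top edge); moves with the door; its axes are those of the cupboard while the door is shut
- green_hinge (a point): point on the green door's vertical hinge axis, 115 mm above the worktop, in the middle of the door's thickness
- white_cupboard: small worktop cupboard, white door, pale wood carcass 120 deep (x) x 170 wide (y) x 150 high, fixed; origin at the centre of its underside, x from front to back (door on the -x side), y to its left, z up. Flat handleless door, 168 wide, 12 thick, top edge at 146 mm, covers the front with an 8 mm gap before the carcass; front face 80 mm before the origin. Hinged at its left (+y) edge; to be left shut
- white_door (a joint): white door, rad: 0 shut, negative pressed in (stop -0.045: 6 to 7 mm at the free edge), positive open (stop 1.8; 1.57 is square); it has the same touch catch
- green_cup: white espresso cup 57x75x50 standing loose inside the green-door cupboard; origin at its underside
- white_cup: white espresso cup 61x78x54 standing loose inside the white-door cupboard; origin at its underside
- red_capsule: red coffee capsule, 42 across, 24 high, standing loose on the green-door cupboard's top, towards its back; origin at its underside
- blue_capsule: blue coffee capsule, 42 across, 24 high, standing loose on the white-door cupboard's top, towards its back; origin at its underside
- lemon: yellow lemon 78x55x56, loose on the worktop at the right; origin at its underside
- tin: food tin, 75 across, 58 high, loose on the worktop at the left; origin at its underside
- scissors_1: blue-handled scissors 87x199x9 lying loose at the left; origin at its underside

How it is judged:
By the outcome, as a careful person would: the job done as asked, in the order asked, and still so for the second after the job is handed in, with the robot touching nothing.
It also fails if it takes over 48 s, if anything falls off the work surface, if the arm or the gripper's body presses on something with over 40 N, if the wrist force passes 120 N, or if a joint passes its speed limit or range.

## Robot

A 6-joint arm with a two-finger parallel gripper is mounted at the origin on a cart in front of the work surface, level with it; the furniture and walls round the work are solid. World frame = base frame: x ahead of the robot, y to its left, z up, the work surface at z = 0. Lengths are in m, angles in rad, forces in N, time in s.
With the tool pointing down it reaches from about 0.25 to 0.775 m from the base axis. Payload 4 kg.
Tool frame: the origin (TCP) lies at the centre of the arm's flange, where the gripper is bolted on; the fingertips stand 199 mm ahead of it and the grasp point (between the pads) lies 180 mm ahead of it (robot.tcp_to_tips is the z of the fingertips in the tool frame, in m); z points along the fingers, y is the line along which they close (so a half turn about z gives the same grasp; the last joint's range is limited). The gripper opens to 94 mm and grips with 3 to 60 N. Pads are 16 mm wide; open, the fingers measure 119 mm over their backs; the gripper's body (75 mm by 177 mm) begins 78 mm behind the grasp point.
Start: joints at [-1.446, 0.087, 1.371, -0, 1.684, -0.103], TCP at [0.124, -0.536, 0.405] pointing down, gripper open.
Joint ranges: [-3.1, 3.1], [-0.76, 2.03], [0.27, 2.55], [-1.08, 4.22], [0.17, 2.65], [-2.57, 2.57]. Speed limits (rad/s): [2.79, 2.79, 3.14, 3.14, 3.14, 3.14].

## Interface

Orientations are given as [roll, pitch, yaw] about the fixed x, y, z axes, in that order (R = Rz(yaw) Ry(pitch) Rx(roll)).
In Python, from bench import robot gives the robot as it stands.
- The arm moves only by the tool play_rows, never from a script. Its arguments are lists of equal length, an entry for each row: "translation": the shift along the tool's x, y, z scaled (see below), a list of three; "twist": the turn, a rotation vector about the tool's x, y, z scaled (see below), a list of three; "gripper": the opening, from -1 (shut) to 1 (fully open). A call has 1 to 8 rows; each row shifts and turns the commanded pose from where the row before left it, along the tool's axes as they then stand; what a row does not reach is not made up. The controller multiplies each number of a shift by 0.04 m and each number of a turn by 0.1 rad. A row lasts 1/10 s, in which the tool goes at most 50 mm and 8.59 degrees, less where a joint would pass 70% of its speed; a pose out of reach is approached as far as the arm can. A call with a number of a shift or a turn outside -1 to 1 is refused whole. A call with a gripper value outside its range is refused whole. The fingers move at their own pace and stop on an object; the grip force is fixed at half the most. Time passes only in rows, so rows that do not move let the fingers close. It gives the time, the measured TCP pose, the force, the opening and the grip force at its end, in the units of the state.
- robot.get_obs(): the state, without advancing time (a new reading comes with each control period).
- robot.snapshot(name): name is "scene" or "top" or "wrist"; returns the picture (420x560x3 uint8, red, green, blue); there is no depth.
- robot.camera_model(name): a dict with "camera_matrix" (3x3 intrinsics, pixels), "k1" (the pictures are not rectified: a ray, as slopes to the right and down, at radius r is drawn at 1 + k1 r^2 times it, then the intrinsics apply), "rvec" (rotation vector, rad) and "tvec" (3), from world to camera coordinates, as OpenCV has them. Camera axes: x right, y down, z forward; pixel columns grow to the right and rows downward; lengths in m; the calibration is good to about 2 mm. A picture is of the moment at which its call begins: read the wrist's pose just before it. camera_model takes no time and is no camera call; for the wrist camera it gives the pose at the moment of the call.
- robot.close_job(): hands the job in; it is judged then, once.
Trained networks look in the newest picture that a camera, given by its name, has taken for a name from the list of things; names that differ only in an ending like _2 or _b are one class to them, and where a whole thing is asked for, a point or a joint stands for the part that bears it (a point fixed in the world has none). Each returns a list of dicts, best first, with "score" (0 to 1); they miss things now and then, are a little off and sometimes report something else, mostly with a low value. They report only what shows in the picture. A call takes as long as a camera call.
- robot.recognise(name, camera): "centre" ([x, y, z] in m, in world coordinates, good to about 4 mm: the middle of the surface that is visible of it).
- robot.spot_point(name, camera): "centre" ([x, y, z] in m, in world coordinates, good to about 4 mm: a listed point, or the origin of a listed thing).
The state is a dict: "time": time; "joint_positions": joint angles; "qvel": joint speeds; "joint_torque": joint torques, N m; "tool_pos": TCP position; "ee_rot": TCP orientation; "wrist_force": force on the tool from outside, world axes, zero at the start; "wrist_torque": the same for the moment, N m; "width": finger opening in m; "finger_force": force on a finger pad.
Only numpy, scipy, OpenCV 4.12 (cv2) and the standard library are available. Lean on these libraries where they do the work, as an engineer would, in place of code of your own. Each camera call takes 0.05 s, during which the arm holds its last target. There are 200 camera calls.

## Working session

There is one attempt and no reset: what is moved stays moved. The work goes in short steps, Python scripts to look and compute and a tool call to move; the robot and the scene stay as the last step left them, time stands still between calls to the robot, and variables do not carry over. Pictures are saved under pics/ and viewed, at most 10 in all, crops included, and the job is handed in when it is done.

Besides the shell and the picture viewer there is one more tool, called after "Call:" as name(argument=value, ...) on one line, values as JSON. play_rows: Moves the arm, as the interface text tells. Its arguments: {"type":"object","properties":{"translation":{"type":"array","items":{"type":"array","items":{"type":"number","minimum":-1,"maximum":1}}},"twist":{"type":"array","items":{"type":"array","items":{"type":"number","minimum":-1,"maximum":1}}},"gripper":{"type":"array","items":{"type":"number"}}},"required":["translation","twist","gripper"]}

```bash
mkdir -p pics; python3 - <<'E'
from bench import robot
import cv2,numpy as np
o=robot.get_obs();print({k:np.round(o[k],3) for k in("time","tool_pos","ee_rot","wrist_force","width")})
for c in("scene","top"):
    im=robot.snapshot(c);cv2.imwrite(f"pics/{c}0.png",im[:,:,::-1])
    for n in("green_push","green_hinge","green_cupboard","white_cupboard","red_capsule","lemon","tin","scissors_1","blue_capsule"):
        r=robot.spot_point(n,c)[:2]
        print(c,n,[(np.round(d["centre"],3).tolist(),round(d["score"],2)) for d in r])
E
```

```text
{'time': np.float64(0.0), 'tool_pos': array([ 0.124, -0.536,  0.404]), 'ee_rot': array([-3.139, -0.   ,  0.228]), 'wrist_force': array([0.992, 0.232, 0.314]), 'width': np.float64(0.094)}
scene green_push [([0.522, 0.237, 0.121], 0.7)]
scene green_hinge [([0.53, 0.379, 0.116], 0.8)]
scene green_cupboard [([0.608, 0.298, -0.001], 0.67)]
scene white_cupboard [([0.618, 0.0, -0.001], 0.66), ([0.46, 0.583, -0.002], 0.41)]
scene red_capsule [([0.634, 0.305, 0.152], 0.52)]
scene lemon [([0.414, -0.214, -0.004], 0.63)]
scene tin [([0.634, 0.484, 0.001], 0.96)]
scene scissors_1 [([0.456, 0.581, -0.0], 0.91)]
scene blue_capsule [([0.655, -0.012, 0.151], 0.46)]
top green_push [([0.523, 0.238, 0.111], 0.59)]
top green_hinge [([0.527, 0.379, 0.114], 0.86), ([0.63, 0.481, -0.0], 0.37)]
top green_cupboard [([0.604, 0.302, 0.001], 0.82)]
top white_cupboard [([0.621, -0.002, -0.0], 0.71)]
top red_capsule [([0.634, 0.301, 0.151], 0.5)]
top lemon [([0.414, -0.212, -0.002], 0.55)]
top tin [([0.632, 0.481, -0.001], 0.92)]
top scissors_1 [([0.458, 0.58, -0.002], 0.75), ([0.622, -0.003, -0.0], 0.17)]
top blue_capsule [([0.656, -0.01, 0.15], 0.69)]
```

View pics/scene0.png

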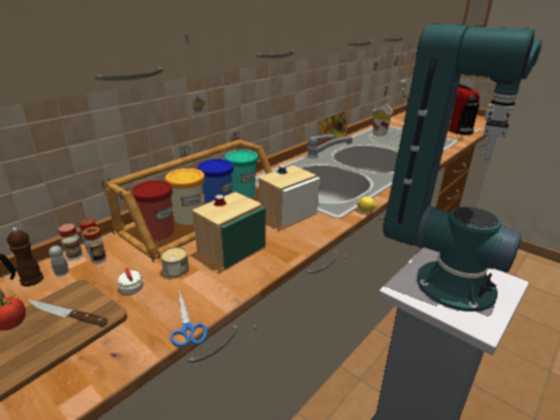

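View pics/top0.png

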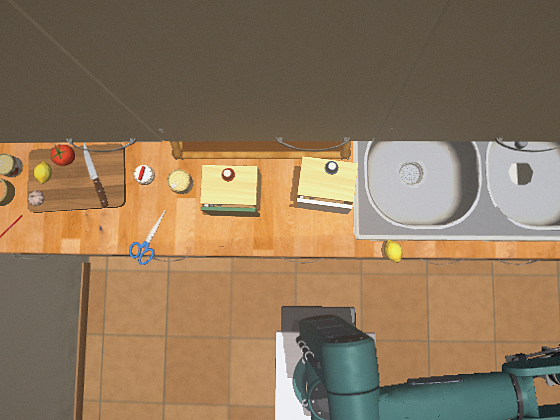

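The green cupboard is at about (230,190) in the top picture and (230,230) in the scene picture. It is nearly square to the base, and the networks agree: origin about (0.606, 0.300), push point about (0.522, 0.237). The space in front of it is clear, so I'm moving there with the fingers closed.

Call:
play_rows(translation=[[0, 0, 0], [0, 0, 0], [0, -0.5, 0], [0.4, -1, 0], [0.4, -1, 0], [0.4, -1, 0], [0.4, -1, 0], [0.4, -1, 0]], twist=[[0, 0, 0.76], [0, 0, 0.76], [0, 0, 0.76], [0, 0, 0], [0, 0, 0], [0, 0, 0], [0, 0, 0], [0, 0, 0]], gripper=[-1, -1, -1, -1, -1, -1, -1, -1])

```text
time: 1.8
tool_pos: [0.2029, -0.3142, 0.4048]
ee_rot: [3.141, -0.001, -0.001]
wrist_force: [0.6, 0.2, -0.1]
width: 0.0332
finger_force: 0.0
```

Call:
play_rows(translation=[[0.4, -1, 0], [0.4, -1, 0], [0.4, -1, 0], [0.4, -1, 0], [0.4, -1, 0], [0.4, -1, 0], [0.4, -1, 0], [0, 0, 0]], twist=[[0, 0, 0], [0, 0, 0], [0, 0, 0], [0, 0, 0], [0, 0, 0], [0, 0, 0], [0, 0, 0], [0, 0, 0]], gripper=[-1, -1, -1, -1, -1, -1, -1, -1])

```text
time: 2.6
tool_pos: [0.3154, -0.0314, 0.4049]
ee_rot: [-3.14, -0.001, 0.012]
wrist_force: [-0.3, -1.5, -0.2]
width: 0.0004
finger_force: 0.0
```

Call:
play_rows(translation=[[0.5, -0.95, 0], [0.5, -0.95, 0], [0.5, -0.95, 0], [0.5, -0.95, 0], [0.5, -0.95, 0], [0.5, -0.95, 0], [0.5, -0.95, 0], [0, 0, 0]], twist=[[0, 0, 0.1], [0, 0, 0], [0, 0, 0], [0, 0, 0], [0, 0, 0], [0, 0, 0], [0, 0, 0], [0, 0, 0]], gripper=[-1, -1, -1, -1, -1, -1, -1, -1])

```text
time: 3.4
tool_pos: [0.4592, 0.231, 0.4028]
ee_rot: [3.142, 0.002, -0.007]
wrist_force: [0.0, -1.1, -0.1]
width: 0.0004
finger_force: 0.0
```

Call:
play_rows(translation=[[0, 0, 0.8], [0, 0, 0.8], [0, 0, 0.8], [0, 0, 0], [0, 0, 0]], twist=[[0, 0, 0], [0, 0, 0], [0, 0, 0], [0, 0, 0], [0, 0, 0]], gripper=[-1, -1, -1, -1, -1])

```text
time: 3.9
tool_pos: [0.4573, 0.2277, 0.309]
ee_rot: [3.141, 0.001, -0.012]
wrist_force: [-0.0, 0.8, -0.4]
width: 0.0002
finger_force: 0.0
```

```bash
python3 - <<'E'
from bench import robot
import cv2,numpy as np
o=robot.get_obs();print({k:np.round(o[k],3) for k in("time","tool_pos","ee_rot","wrist_force","joint_positions")})
im=robot.snapshot("wrist");cv2.imwrite("pics/w1.png",im[:,:,::-1])
for n in("green_push","green_hinge"):
    for i in range(2):
        print(n,[(np.round(d["centre"],3).tolist(),round(d["score"],2)) for d in robot.spot_point(n,"wrist")[:2]])
E
```

```text
{'time': np.float64(3.9), 'tool_pos': array([0.457, 0.228, 0.309]), 'ee_rot': array([ 3.141e+00,  1.000e-03, -1.200e-02]), 'wrist_force': array([-0.004,  0.761, -0.419]), 'joint_positions': array([ 0.351,  0.04 ,  1.612, -0.   ,  1.491,  1.934])}
green_push [([0.52, 0.24, 0.116], 0.72)]
green_push [([0.52, 0.24, 0.116], 0.72)]
green_hinge []
green_hinge []
```

View pics/w1.png

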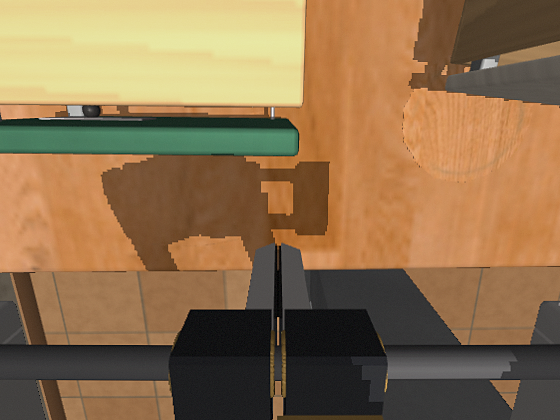

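The wrist view shows the green door's top edge ending at its free (right) edge, near pixel (298,135). The fingertips are near (278,245), a bit close to that edge. I'll shift about 10 mm left and advance.

Call:
play_rows(translation=[[0, -0.3, 0.2], [0.5, 0, 0], [0.5, 0, 0], [0, 0, 0], [0, 0, 0]], twist=[[0, 0, 0], [0, 0, 0], [0, 0, 0], [0, 0, 0], [0, 0, 0]], gripper=[-1, -1, -1, -1, -1])

```text
time: 4.65
tool_pos: [0.497, 0.241, 0.3002]
ee_rot: [3.142, 0.001, -0.01]
wrist_force: [-0.0, -0.4, -0.1]
width: 0.0001
finger_force: 0.0
```

Call:
play_rows(translation=[[0.08, 0, 0], [0.08, 0, 0], [0, 0, 0]], twist=[[0, 0, 0], [0, 0, 0], [0, 0, 0]], gripper=[-1, -1, -1])

```text
time: 4.95
tool_pos: [0.5036, 0.2405, 0.3008]
ee_rot: [-3.142, -0.0, -0.01]
wrist_force: [0.1, -0.1, -0.2]
width: 0.0003
finger_force: 0.0
```

Call:
play_rows(translation=[[0.08, 0, 0], [0.08, 0, 0], [0, 0, 0]], twist=[[0, 0, 0], [0, 0, 0], [0, 0, 0]], gripper=[-1, -1, -1])

```text
time: 5.25
tool_pos: [0.5104, 0.2403, 0.3007]
ee_rot: [3.142, -0.0, -0.01]
wrist_force: [0.1, -0.6, -0.3]
width: 0.0005
finger_force: 0.0
```

Call:
play_rows(translation=[[0.06, 0, 0], [0.0, 0, 0]], twist=[[0, 0, 0], [0, 0, 0]], gripper=[-1, -1])

```text
time: 5.45
tool_pos: [0.5123, 0.2403, 0.3006]
ee_rot: [3.141, 0.001, -0.01]
wrist_force: [-1.5, -0.1, 0.3]
width: 0.0008
finger_force: 0.9
```

Call:
play_rows(translation=[[0.05, 0, 0], [0.0, 0, 0]], twist=[[0, 0, 0], [0, 0, 0]], gripper=[-1, -1])

```text
time: 5.65
tool_pos: [0.5139, 0.2403, 0.3006]
ee_rot: [3.141, 0.003, -0.01]
wrist_force: [-5.0, -0.5, 2.3]
width: 0.0004
finger_force: 2.5
```

Call:
play_rows(translation=[[0.05, 0, 0], [0.0, 0, 0]], twist=[[0, 0, 0], [0, 0, 0]], gripper=[-1, -1])

```text
time: 5.85
tool_pos: [0.5157, 0.2402, 0.3006]
ee_rot: [3.141, 0.003, -0.01]
wrist_force: [-5.9, -1.3, 4.0]
width: 0.0006
finger_force: 2.9
```

Call:
play_rows(translation=[[0.03, 0, 0], [0.0, 0, 0]], twist=[[0, 0, 0], [0, 0, 0]], gripper=[-1, -1])

```text
time: 6.05
tool_pos: [0.5169, 0.2401, 0.3006]
ee_rot: [3.141, 0.003, -0.01]
wrist_force: [-5.9, -1.7, 3.4]
width: 0.0001
finger_force: 3.0
```

Call:
play_rows(translation=[[-1, 0, 0], [-1, 0, 0], [-1, 0, 0], [-0.3, 0, 0], [0, 0, 0], [0, 0, 0]], twist=[[0, 0, 0], [0, 0, 0], [0, 0, 0], [0, 0, 0], [0, 0, 0], [0, 0, 0]], gripper=[-1, -1, -1, -1, -1, -1])

```text
time: 6.65
tool_pos: [0.3867, 0.2417, 0.3012]
ee_rot: [-3.141, -0.003, -0.01]
wrist_force: [-0.4, -0.3, -0.1]
width: 0.0004
finger_force: 0.0
```

```bash
python3 - <<'E'
from bench import robot
import cv2,numpy as np
o=robot.get_obs();print({k:np.round(o[k],3) for k in("time","tool_pos","ee_rot","wrist_force","joint_positions")})
for c in("top","wrist"):
    im=robot.snapshot(c);cv2.imwrite(f"pics/{c}2.png",im[:,:,::-1])
    for n in("green_push","green_hinge"):
        print(c,n,[(np.round(d["centre"],3).tolist(),round(d["score"],2)) for d in robot.spot_point(n,c)[:2]])
E
```

```text
{'time': np.float64(6.65), 'tool_pos': array([0.387, 0.242, 0.301]), 'ee_rot': array([-3.141e+00, -3.000e-03, -1.000e-02]), 'wrist_force': array([-0.428, -0.265, -0.143]), 'joint_positions': array([ 4.350e-01, -8.000e-02,  1.746e+00, -1.000e-03,  1.473e+00,
        2.016e+00])}
top green_push [([0.467, 0.252, 0.114], 0.79)]
top green_hinge []
wrist green_push [([0.464, 0.252, 0.115], 0.72)]
wrist green_hinge []
```

View pics/wrist2.png

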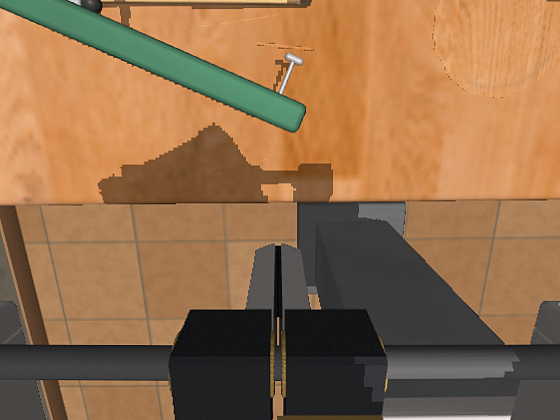

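The catch let go and the door now stands ajar. In the wrist view its free edge is at about (300,115), with a small catch pin sticking out behind it from (280,95) to (293,58). I'll locate the pin and the edge in metric coordinates.

```bash
cat > h.py <<'E'
from bench import robot
import cv2,numpy as np
def rays(px,c="wrist"):
    m=robot.camera_model(c);R=cv2.Rodrigues(np.array(m["rvec"],float))[0];C=-R.T@np.array(m["tvec"],float).ravel()
    p=cv2.undistortPoints(np.array(px,float).reshape(-1,1,2),np.array(m["camera_matrix"]),np.array([m["k1"],0,0,0.])).reshape(-1,2)
    return C,np.c_[p,np.ones(len(p))]@R
def at_z(px,z,c="wrist"):
    C,d=rays(px,c);return C+d*((z-C[2])/d[:,2])[:,None]
E
python3 - <<'E'
from h import *
np.set_printoptions(precision=4,suppress=True)
P=at_z([(305,108),(296,131),(0,8),(100,50),(100,20)],.146);print(P)
# front face top edge line from front corner (296,131) and (100,50)? print angle
print("theta rear",np.arctan2(*-(P[0]-P[4])[:2]))
th=.43;H=np.array([.531,.379,0]);u=np.array([-np.sin(th),-np.cos(th),0]);n=np.array([np.cos(th),-np.sin(th),0])
C,d=rays([(280,95),(293,58)])
X=C+d[0]*(((H+6e-3*n-C)@n)/(d[0]@n));print("pin base",X,"s",(X-H)@u)
print("tip at base z",at_z([(293,58)],X[2]),C)
print(np.array([H+.12*u+6e-3*n, H+.163*u+6e-3*n]))
E
```

```text
[[0.4697 0.2306 0.146 ]
 [0.4611 0.234  0.146 ]
 [0.5052 0.3392 0.146 ]
 [0.4909 0.3056 0.146 ]
 [0.5007 0.3041 0.146 ]]
theta rear 0.3998398228420804
pin base [0.4739 0.2402 0.1624] s 0.14996829978553797
tip at base z [[0.4852 0.2359 0.1624]] [0.47   0.2411 0.28  ]
[[0.4864 0.2674 0.    ]
 [0.4685 0.2283 0.    ]]
```

Pin at about 150 mm from the hinge. I'll put the fingers down from above into the gap, 120 mm from the hinge, so they stay clear of the pin.

Call:
play_rows(translation=[[0, 0, -1], [0, 0, -1], [0, 0, 0], [0.83, -0.15, 0], [0.83, -0.15, 0], [0.83, -0.15, 0], [0.83, -0.15, 0], [0, 0, 0]], twist=[[0, 0, 0], [0, 0, 0], [0, 0, 0], [0, 0, 0], [0, 0, 0], [0, 0, 0], [0, 0, 0], [0, 0, 0]], gripper=[-1, -1, -1, -1, -1, -1, -1, -1])

```text
time: 7.75
tool_pos: [0.522, 0.2642, 0.3776]
ee_rot: [3.14, 0.002, -0.012]
wrist_force: [-0.3, -0.5, 0.9]
width: 0.0003
finger_force: 0.0
```

Call:
play_rows(translation=[[0, 0, 0], [0, 0, 0]], twist=[[0, 0, 0], [0, 0, 0]], gripper=[-1, -1])

```text
time: 7.95
tool_pos: [0.5181, 0.2642, 0.3802]
ee_rot: [3.141, 0.001, -0.01]
wrist_force: [0.2, 0.9, 0.0]
width: 0.0006
finger_force: 0.0
```

```bash
python3 - <<'E'
from h import *
o=robot.get_obs();print({k:np.round(o[k],4) for k in("time","tool_pos","ee_rot","wrist_force")})
im=robot.snapshot("wrist");cv2.imwrite("pics/w3.png",im[:,:,::-1])
m=robot.camera_model("wrist")
p=o["tool_pos"]
for q in [(p[0],p[1],.15),(.486,.267,.146),(.546,.267,.15)]:
    c=cv2.projectPoints(np.array([q]),np.array(m["rvec"],float),np.array(m["tvec"],float),np.array(m["camera_matrix"]),np.array([m["k1"],0,0,0.]))[0];print(np.round(q,3),c.ravel().round())
E
```

```text
{'time': np.float64(7.95), 'tool_pos': array([0.5181, 0.2642, 0.3802]), 'ee_rot': array([ 3.1412e+00,  1.1000e-03, -1.0100e-02]), 'wrist_force': array([0.2288, 0.9299, 0.0307])}
[0.518 0.264 0.15 ] [278. 237.]
[0.486 0.267 0.146] [275. 278.]
[0.546 0.267 0.15 ] [273. 197.]
```

View pics/w3.png

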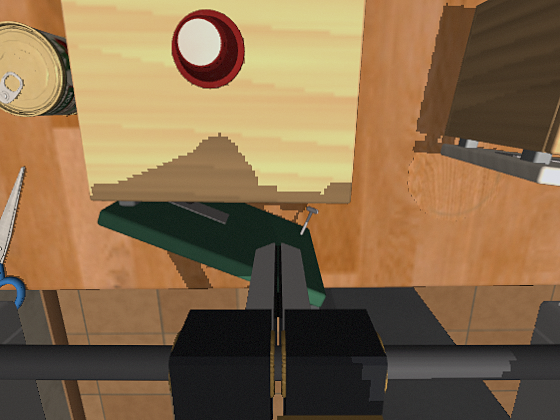

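The wrist view shows the carcass front edge at row 202, the door's top edge at about row 285 below the fingers, and the pin at (308,220). The tip axis at (278,237) is in the gap. I'll shift 5 mm away from the pin and descend.

Call:
play_rows(translation=[[0, -0.12, 0], [0, 0, 0.5], [0, 0, 0.5], [0, 0, 0.5], [0, 0, 0.5], [0, 0, 0], [0, 0, 0]], twist=[[0, 0, 0], [0, 0, 0], [0, 0, 0], [0, 0, 0], [0, 0, 0], [0, 0, 0], [0, 0, 0]], gripper=[-1, -1, -1, -1, -1, -1, -1])

```text
time: 8.7
tool_pos: [0.5183, 0.2693, 0.3012]
ee_rot: [-3.141, -0.0, -0.01]
wrist_force: [-0.3, 0.7, -0.1]
width: 0.0006
finger_force: 0.0
```

```bash
python3 - <<'E'
from h import *
print(robot.get_obs()["tool_pos"])
H=np.array([.531,.379]);pv=None
a,b=.0105,.0125
for th in np.r_[.42:1.58:.083]:
    u=np.array([-np.sin(th),-np.cos(th)]);n=np.array([np.cos(th),-np.sin(th)])
    # rectangle support towards door (-n)
    c=np.array([-a*np.sign(n[0]),b]);h=-(c@n)
    corner=H+.112*u+.006*n
    cen=corner-c
    print(round(th,2),cen.round(4),"" if pv is None else ((cen-pv)/.04*[1,-1]).round(2));pv=cen
E
```

```text
[0.51829149 0.2692763  0.30117572]
0.42 [0.5013 0.2618] 
0.5 [0.4928 0.2655] [-0.21 -0.09]
0.59 [0.4846 0.2699] [-0.21 -0.11]
0.67 [0.4767 0.2749] [-0.2  -0.13]
0.75 [0.4694 0.2806] [-0.18 -0.14]
0.84 [0.4625 0.2869] [-0.17 -0.16]
0.92 [0.4562 0.2937] [-0.16 -0.17]
1.0 [0.4504 0.301 ] [-0.14 -0.18]
1.08 [0.4453 0.3088] [-0.13 -0.19]
1.17 [0.4409 0.317 ] [-0.11 -0.2 ]
1.25 [0.4371 0.3255] [-0.09 -0.21]
1.33 [0.4341 0.3343] [-0.08 -0.22]
1.42 [0.4318 0.3433] [-0.06 -0.23]
1.5 [0.4302 0.3525] [-0.04 -0.23]
```

Call:
play_rows(translation=[[-0.3, 0.05, 0], [-0.3, 0.05, 0], [-0.2, -0.1, 0], [-0.2, -0.13, 0], [-0.18, -0.14, 0], [-0.17, -0.16, 0], [0, 0, 0]], twist=[[0, 0, 0], [0, 0, 0], [0, 0, 0], [0, 0, 0], [0, 0, 0], [0, 0, 0], [0, 0, 0]], gripper=[-1, -1, -1, -1, -1, -1, -1])

```text
time: 9.4
tool_pos: [0.4638, 0.2879, 0.3005]
ee_rot: [-3.141, 0.001, -0.008]
wrist_force: [0.2, -0.3, -0.6]
width: 0.0004
finger_force: 0.0
```

Call:
play_rows(translation=[[-0.18, -0.15, 0], [-0.14, -0.18, 0], [-0.13, -0.19, 0], [-0.11, -0.2, 0], [-0.09, -0.21, 0]], twist=[[0, 0, 0], [0, 0, 0], [0, 0, 0], [0, 0, 0], [0, 0, 0]], gripper=[-1, -1, -1, -1, -1])

```text
time: 9.9
tool_pos: [0.4387, 0.3249, 0.3004]
ee_rot: [3.141, 0.001, -0.01]
wrist_force: [0.4, -1.2, 0.8]
width: 0.0006
finger_force: 0.7
```

```bash
python3 - <<'E'
from h import *
o=robot.get_obs();print({k:np.round(o[k],4) for k in("time","tool_pos","ee_rot","wrist_force")})
im=robot.snapshot("wrist");cv2.imwrite("pics/w4.png",im[:,:,::-1])
E
```

```text
{'time': np.float64(9.9), 'tool_pos': array([0.4387, 0.3249, 0.3004]), 'ee_rot': array([ 3.1409e+00,  1.1000e-03, -1.0000e-02]), 'wrist_force': array([ 0.4039, -1.1951,  0.7898])}
```

View pics/w4.png

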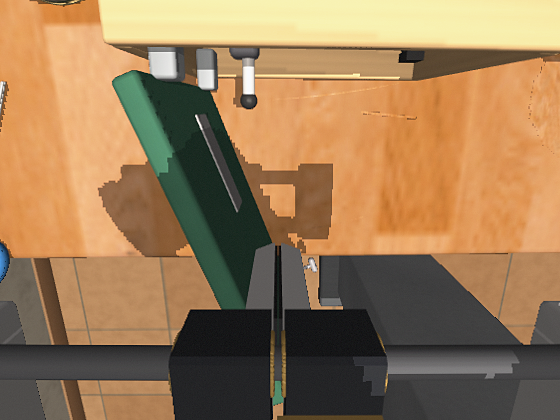

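The door is following the fingers: its top edge runs from (140,75) to (240,300), and the pin tip at (312,265) is clear of the fingers. I'll measure the angle from the edge lines.

```bash
python3 - <<'E'
from h import *
P=at_z([(116,85),(218,306),(140,78),(240,300)],.146);print(P.round(4))
for a,b in((0,1),(2,3)):print(np.arctan2(*-(P[b]-P[a])[:2]))
E
```

```text
[[0.5303 0.3864 0.146 ]
 [0.4355 0.3537 0.146 ]
 [0.5327 0.3771 0.146 ]
 [0.4385 0.3436 0.146 ]]
1.2391869292984685
1.2294062617001136
```

Call:
play_rows(translation=[[-0.08, -0.2, 0], [-0.06, -0.2, 0], [-0.05, -0.2, 0], [-0.03, -0.15, 0], [0, -0.1, 0], [0, -0.04, 0], [0, 0, 0], [0, 0, 0]], twist=[[0, 0, 0], [0, 0, 0], [0, 0, 0], [0, 0, 0], [0, 0, 0], [0, 0, 0], [0, 0, 0], [0, 0, 0]], gripper=[-1, -1, -1, -1, -1, -1, -1, -1])

```text
time: 10.75
tool_pos: [0.431, 0.3599, 0.3008]
ee_rot: [-3.141, -0.0, -0.01]
wrist_force: [-0.5, 0.0, 0.5]
width: 0.0003
finger_force: 0.0
```

```bash
python3 - <<'E'
from h import *
o=robot.get_obs();print({k:np.round(o[k],4) for k in("time","tool_pos","ee_rot","wrist_force")})
im=robot.snapshot("wrist");cv2.imwrite("pics/w5.png",im[:,:,::-1])
E
```

```text
{'time': np.float64(10.75), 'tool_pos': array([0.431 , 0.3599, 0.3008]), 'ee_rot': array([-3.1413e+00, -4.0000e-04, -1.0400e-02]), 'wrist_force': array([-0.5353,  0.0497,  0.4778])}
```

View pics/w5.png

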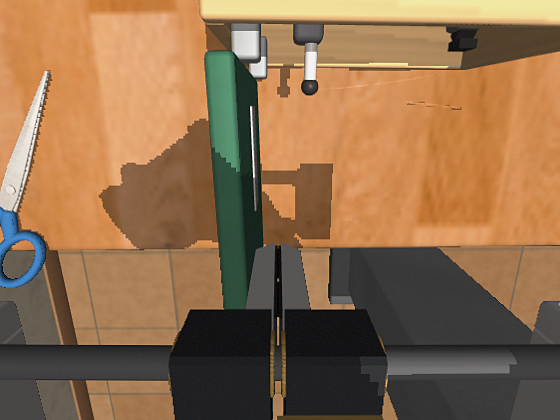

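The door's top edge now runs almost straight, from (206,60) to (225,308). I'll measure the angle.

```bash
python3 - <<'E'
from h import *
P=at_z([(206,60),(225,308),(234,60),(246,300)],.146);print(P.round(4))
for a,b in((0,1),(2,3)):print(np.arctan2(*-(P[b]-P[a])[:2]))
E
```

```text
[[0.5316 0.3856 0.146 ]
 [0.4271 0.3843 0.146 ]
 [0.5315 0.3753 0.146 ]
 [0.4312 0.3746 0.146 ]]
1.5583751438971716
1.563569608150786
```

The door is square. I'll back the fingers off sideways, then up and clear.

Call:
play_rows(translation=[[0, 0.5, 0], [0, 1, 0], [0, 1, 0], [0, 0, -1], [0, 0, -1], [-0.5, 1, -1], [-0.5, 1, 0], [0, 0, 0]], twist=[[0, 0, 0], [0, 0, 0], [0, 0, 0], [0, 0, 0], [0, 0, 0], [0, 0, 0], [0, 0, 0], [0, 0, 0]], gripper=[-1, -1, -1, -1, -1, -1, -1, -1])

```text
time: 11.6
tool_pos: [0.3908, 0.1843, 0.4159]
ee_rot: [3.141, -0.003, -0.014]
wrist_force: [-0.6, 0.0, 0.1]
width: 0.0005
finger_force: 0.0
```

Call:
play_rows(translation=[[-0.5, 1, 0], [-0.5, 1, 0], [0, 0, 0], [0, 0, 0], [0, 0, 0]], twist=[[0, 0, 0], [0, 0, 0], [0, 0, 0], [0, 0, 0], [0, 0, 0]], gripper=[-1, -1, -1, -1, -1])

```text
time: 12.1
tool_pos: [0.3521, 0.108, 0.4139]
ee_rot: [-3.141, -0.0, -0.01]
wrist_force: [0.3, 0.6, 0.9]
width: 0.0004
finger_force: 0.0
```

```bash
python3 - <<'E'
from h import *
o=robot.get_obs();print({k:np.round(o[k],4) for k in("time","tool_pos","wrist_force")})
a=robot.snapshot("scene");b=robot.snapshot("top")
for c in("scene","top"):
  for n in("green_push","green_hinge","green_cup","red_capsule"):
    print(c,n,[(np.round(d["centre"],3).tolist(),round(d["score"],2)) for d in robot.spot_point(n,c)[:1]])
f=lambda i:cv2.resize(i,None,fx=2,fy=2)
cv2.imwrite("pics/end.png",np.hstack([f(a[140:360,130:330]),f(b[120:340,100:300])])[:,:,::-1])
E
```

```text
{'time': np.float64(12.1), 'tool_pos': array([0.3521, 0.108 , 0.4139]), 'wrist_force': array([0.3485, 0.5736, 0.8889])}
scene green_push [([0.385, 0.388, 0.121], 0.82)]
scene green_hinge [([0.526, 0.378, 0.113], 0.95)]
scene green_cup [([0.607, 0.301, -0.002], 0.37)]
scene red_capsule [([0.639, 0.306, 0.153], 0.55)]
top green_push [([0.386, 0.385, 0.112], 0.86)]
top green_hinge [([0.528, 0.379, 0.115], 0.91)]
top green_cup [([0.412, -0.21, -0.003], 0.53)]
top red_capsule [([0.635, 0.301, 0.15], 0.63)]
```

View pics/end.png

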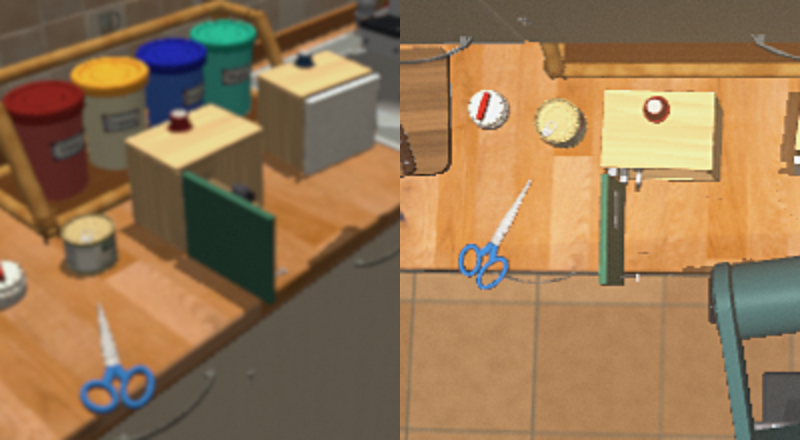

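The door stands square: in the right half it runs straight down from (612,175) to (612,285). The white cupboard is shut, and the capsules, tin and scissors haven't moved. I'm handing in.

```bash
python3 -c "
from bench import robot
print(robot.close_job())"
```

```text
the job is handed in; nothing more can be done
None
```

The green door was pressed with about 6 N, sprang ajar, was pushed to about square (about 1.57 rad) and handed in at about 12.6 s; the white cupboard stayed shut and nothing else visibly moved, but the cup inside was not clearly in view, so it being upright is not directly confirmed.

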